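Clamp a wooden blank in the drilling jig

ROBOT

A 7-joint arm with a two-finger parallel gripper is mounted at the origin on the work surface. World frame = base frame: x ahead of the robot, y to its left, z up, the work surface at z = 0. Lengths are in m, angles in degrees, forces in N, time in s.
With the tool pointing down it reaches from about 0.425 to 1.025 m from the base axis. Payload 3.6 kg.
Tool frame: the origin (TCP) lies midway between the tips of the shut fingers; the grasp point (between the pads) lies 19 mm behind it; z points along the fingers, y is the line along which they close (so a half turn about z gives the same grasp; the last joint's range is limited). The gripper opens to 85 mm and grips with 20 to 120 N. Pads are 22 mm wide; open, the fingers measure 114 mm over their backs; the gripper's body (76 mm by 85 mm) begins 54 mm behind the grasp point. The pads swing forward as they close: fully open they stand 13 mm farther back than shut.
Start: joints at [59.96, 33.873, 2.773, 92.16, -1.908, 54.013, -1.931], TCP at [0.303, -0.659, 0.231] pointing down, gripper open.
Joint ranges: [-153.93, 153.93], [-27.13, 128.08], [-72.61, 78.16], [10.71, 143.7], [-87.88, 267.88], [4.46, 118.87], [-176.78, 176.78]. Speed limits (degrees/s): [147.25, 147.25, 180, 180, 180, 180, 180].

INTERFACE

Orientations are given as [roll, pitch, yaw] about the fixed x, y, z axes, in that order (R = Rz(yaw) Ry(pitch) Rx(roll)).
In Python, from workcell import readout, cams, order, boxes_of, mark_of gives the robot as it stands.
- The arm moves only by the tool step_arm, never from a script. Its argument "series" is a list that holds one entry, the list of rows, each a list of 5 numbers: the closure, from 0 (fully open) to 1 (shut), then the shift along the tool's x, y, z normalised to -1 to 1, where 1 is 150 mm, then the turn about the tool's z normalised to -1 to 1, where 1 is 0.5 rad. A call has exactly 5 rows; each row is the pose to reach, as a shift and turn from the pose commanded when the call began, along the tool's axes at that moment; what a row does not reach only later rows make up. A row lasts 1/8 s, in which the tool goes at most 62.5 mm and 10.7 degrees, less where a joint would pass 70% of its speed; a pose out of reach is approached as far as the arm can. A call with a number of a shift or a turn outside -1 to 1 is refused whole. A call with a gripper value outside its range is refused whole. The fingers move at their own pace and stop on an object; "force" is the grip in N (left out, the last holds). Time passes only in rows, so rows that repeat a pose let the fingers close, or fill a call up. It gives the time, the measured TCP pose, the force, the opening and the grip force at its end, in the units of the state.
- readout.read_state(): the state, without advancing time (a new reading comes with each control period).
- cams.camera(name): name is "side" or "top"; returns a dict with "color" (384x512x3 uint8, blue, green, red), "depth" (384x512 float32, m along the optical axis (not along the pixel's ray), 0 where there is no reading), "K" (3x3 intrinsics, pixels), "dist" ([k1, k2, p1, p2, k3] as OpenCV has them; the pictures are not rectified), "rvec" (rotation vector, rad) and "tvec" (3), from world to camera coordinates, as OpenCV has them. Camera axes: x right, y down, z forward; pixel columns grow to the right and rows downward; lengths in m; the calibration is good to about 2 mm. A picture is of the moment at which its call begins.
- order.job_done(): hands the job in; it is judged then, once.
Trained networks look in the newest picture that a camera, given by its name, has taken for a name from the list of things; names that differ only in an ending like _2 or _b are one class to them, and where a whole thing is asked for, a point or a joint stands for the part that bears it (a point fixed in the world has none). Each returns a list of dicts, best first, with "score" (0 to 1); they miss things now and then, are a little off and sometimes report something else, mostly with a low value. They report only what shows in the picture. A call takes as long as a camera call. They do not tell look-alikes from the thing itself.
- boxes_of(target, camera): "point" ([x, y, z] in m, in world coordinates, good to about 4 mm: the middle of the surface that is visible of it).
- mark_of(target, camera): "point" ([x, y, z] in m, in world coordinates, good to about 4 mm: a listed point, or the origin of a listed thing).
The state is a dict: "time_s": time; "qpos": joint angles; "joint_vel": joint speeds; "effort": joint torques, N m; "ee_pos": TCP position; "orientation": TCP orientation; "wrist_force": force on the tool from outside, world axes, zero at the start; "moment": the same for the moment, N m; "opening": finger opening in m; "grasp_force": force on a finger pad.
Only numpy, scipy, OpenCV 4.12 (cv2) and the standard library are available. Lean on these libraries where they do the work, as an engineer would, in place of code of your own. Each camera call takes 0.05 s, during which the arm holds its last target. There are 200 camera calls.

TASK

Get the eight-sided wooden blank ready for drilling: lay it lengthwise in the two V-shaped rests of the jig, centred between them, setting it down gently and not dropping it. Then swing the hold-down lever over and press it down until its rubber pad rests on the blank, and let go. Leave the other things on the bench where they are.

Things in the scene. Friction and masses are not known exactly. Their poses are not given: they have to be found in the camera images.
- jig: Drilling jig, fixed to the bench left or right, turned up to 0.3 rad. Plywood base plate 18 mm thick, x = -90 to 150, y = -50 to 50 mm. On it two wooden V rests and, at the +x end, a steel bracket (x = 107 to 137, 44 mm wide, 137 mm high) with the hold-down lever. Origin: at bench level midway between the rests; z up; x along the rests towards the bracket.
- rest_near (a point): Near V rest, bottom of its V, 57 mm above the bench at jig x = -55 mm. Each rest is 22 mm long (jig x), 54 mm wide (y); its V opens upwards with 90 degrees between the faces, 37 mm wide at the mouth, lips 75 mm above the bench. Axes as the jig's.
- rest_far (a point): Far V rest, the same, at jig x = +55 mm. Between the rests 88 mm of the blank hangs free, with room for fingers down to the base plate. Axes as the jig's.
- seat (a point): Where the centre of the seated blank belongs: midway between the rests, 85 mm above the bench; axes as the jig's.
- lever_pivot (a point): The lever's hinge axis (along the jig's y): jig x = 120 mm, y = 0, 123 mm above the bench; axes as the jig's.
- lever (a joint): Angle of the hold-down lever (rad). 0: level, pointing to the jig's -x over the far rest, pad just touching a seated blank. Grows as it opens: 1.57 upright, stop at 1.95 leaning back; without a blank it can sink to -0.2. Starts at 1.35 to 1.85. The stiff hinge stays at any angle; about 2 to 3 N at the grip moves it.
- lever_grip (a point): Middle of the lever's black grip, on the lever's centre line 90 mm from the pivot. Grip 48 mm long, 26 wide (jig y), 16 thick, ending 114 mm from the pivot; the steel arm inboard is 20 wide, 10 thick. Rubber pad, 18 mm across, on the underside 65 mm from the pivot, reaching 18 mm below the centre line. Axes: z out of the outer face (up when closed), -x from pivot to free end.
- blank: Loose wooden blank, a straight eight-sided bar 160 mm long, 40 mm across the flats, about 0.14 kg, lying on the bench on the other side from the jig. Origin: middle of the underside as it lies; x along its length, z up. Kept level as it lies, its slanting flats fit the faces of the V rests; either end may be first.
- blank_mid (a point): Centre of the blank, on its axis, 20 mm above its underside.
- cup: Paper cup, 72 mm across, 85 mm tall; origin under its centre. Bystander.
- pliers: Pliers lying flat, about 160 mm long, 16 mm high, orange grips; origin under the pivot. Bystander.
- offcut: Small wooden offcut, a flat rectangular piece 60 x 45 x 22 mm; origin under its centre. Bystander.
- paintjar: Squat closed jar, 60 mm across, 75 mm tall; origin under its centre. Bystander.
Mind the look-alikes: they are no part of the job. What is shaped like the blank but pink or purple is not meant.

How it is judged:
By the outcome, as a careful person would: the job done as asked, in the order asked, and still so for the second after the job is handed in, with the robot touching nothing.
It also fails if it takes over 59 s, if anything falls off the work surface, if the arm or the gripper's body presses on something with over 40 N, if the wrist force passes 120 N, or if a joint passes its speed limit or range.

## Working session

There is one attempt and no reset: what is moved stays moved. The work goes in short steps, Python scripts to look and compute and a tool call to move; the robot and the scene stay as the last step left them, time stands still between calls to the robot, and variables do not carry over. Pictures are saved under pics/ and viewed, at most 10 in all, crops included, and the job is handed in when it is done.

Besides the shell and the picture viewer there is one more tool, called in YAML: its name, and indented under it one key for each argument. step_arm: Moves the arm, as the interface text tells. Scaled input: -1 to 1 covers 150 mm each way for a shift and 0.5 rad each way for a turn. Its arguments: {"type":"object","properties":{"series":{"type":"array","items":{"type":"array","items":{"type":"array","items":{"type":"number","minimum":-1,"maximum":1}}}},"force":{"type":"number"}},"required":["series"]}

```bash
mkdir -p pics; ls
cat > h.py <<'E'
import numpy as np,cv2
from workcell import readout,cams,order,boxes_of,mark_of
def cloud(c):
    d=c["depth"];h,w=d.shape
    u,v=np.meshgrid(np.arange(w),np.arange(h))
    p=cv2.undistortPoints(np.stack([u,v],-1).reshape(-1,1,2).astype(np.float64),c["K"],c["dist"]).reshape(h,w,2)
    X=np.dstack([p*d[...,None],d])
    R=cv2.Rodrigues(c["rvec"])[0]
    W=(X-np.ravel(c["tvec"]))@R
    W[d==0]=np.nan
    return W
E
python3 - <<'E'
from h import *
s=readout.read_state();print(s)
im=[]
for n in("top","side"):
    c=cams.camera(n);im.append(c["color"])
    R=cv2.Rodrigues(c["rvec"])[0];print(n,"cam at",(-R.T@np.ravel(c["tvec"])).round(3))
    np.save(n+"_cloud.npy",cloud(c));cv2.imwrite(f"pics/{n}0.png",c["color"])
    for t in("jig","rest_near","rest_far","seat","lever_pivot","lever_grip","blank","blank_mid","cup","pliers","offcut","paintjar"):
        print(t,[(np.round(m["point"],3).tolist(),round(m["score"],2)) for m in mark_of(t,n)[:3]])
E
```

```text
pics
{'time_s': 0.0, 'qpos': array([59.9613724 , 33.92516265,  2.76596068, 92.23627694, -1.90935739,
       54.0125611 , -1.93013109]), 'joint_vel': array([ 0.04537304, -0.08709201, -0.05020365, -0.07466666,  0.08465112,
        0.02721478, -0.04888995]), 'effort': array([-5.93068107e-04, -5.48686194e+01,  1.54646404e+00, -1.98123014e+01,
        9.47488501e-03,  8.82102147e-03,  2.98270686e-05]), 'ee_pos': array([ 0.30242141, -0.65800297,  0.23014826]), 'orientation': array([-1.79872199e+02,  5.26292850e-03,  2.46871704e+01]), 'wrist_force': array([-0.11769753, -0.01303328,  0.00768369]), 'moment': array([-0.00870509, -0.01651785,  0.01027446]), 'grasp_force': 0.0, 'opening': 0.08548977457260636}
top cam at [0.337 0.007 1.596]
jig [([0.442, 0.207, -0.001], 0.97)]
rest_near [([0.39, 0.216, 0.058], 0.94), ([0.57, 0.176, 0.212], 0.72), ([0.425, 0.001, -0.0], 0.34)]
rest_far [([0.501, 0.19, 0.057], 0.93), ([0.656, -0.412, 0.002], 0.39)]
seat [([0.449, 0.203, 0.084], 0.61)]
lever_pivot [([0.564, 0.178, 0.122], 0.98)]
lever_grip [([0.569, 0.179, 0.211], 0.49)]
blank [([0.645, -0.017, -0.0
[... 459 characters left out ...]
]
jig [([0.448, 0.205, 0.002], 0.87)]
rest_near [([0.397, 0.218, 0.058], 0.82), ([0.425, -0.448, -0.008], 0.65)]
rest_far [([0.494, 0.197, 0.055], 0.56)]
seat [([0.443, 0.204, 0.083], 0.64), ([0.484, -0.163, 0.004], 0.58)]
lever_pivot [([0.559, 0.177, 0.124], 0.91)]
lever_grip [([0.571, 0.18, 0.21], 0.7)]
blank [([0.647, -0.014, 0.002], 0.94), ([0.257, -0.228, -0.006], 0.87), ([0.691, -0.217, 0.001], 0.82)]
blank_mid [([0.258, -0.225, 0.018], 0.88), ([0.69, -0.215, 0.02], 0.79), ([0.48, -0.164, 0.021], 0.71)]
cup [([0.532, 0.42, -0.004], 0.75)]
pliers [([0.422, -0.448, -0.005], 0.48)]
offcut [([0.433, -0.0, -0.002], 0.5), ([0.48, -0.162, 0.022], 0.22)]
paintjar [([0.654, -0.417, 0.0], 0.52)]
```

View pics/top0.png

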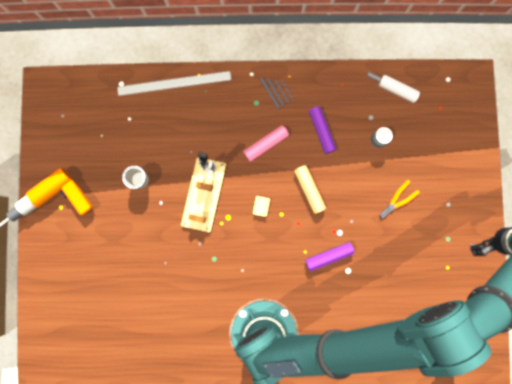

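View pics/side0.png

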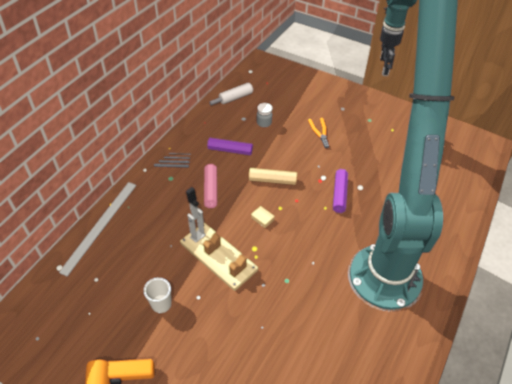

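The wooden blank is the pale bar at top (310,190) and side (273,177). The pink and purple bars are look-alikes. The jig is at top (203,195) with its lever open, and the bracket end is farther from the robot. Next I measure the blank and jig from both clouds.

Run:
```python
from h import *
P={}
for n in("top","side"):
    W=np.load(n+"_cloud.npy").reshape(-1,3)
    k=(np.hypot(W[:,0]-.48,W[:,1]+.164)<.105)&(W[:,2]>.012)&(W[:,2]<.08)
    B=W[k]; t=B[B[:,2]>np.nanpercentile(B[:,2],90)-.006] 
    (c,sz,a)=cv2.minAreaRect(B[:,:2].astype(np.float32)*1000)
    (c2,sz2,a2)=cv2.minAreaRect(t[:,:2].astype(np.float32)*1000)
    print(n,len(B),"z pct",np.percentile(B[:,2],[50,90,98]).round(4),c,sz,a,"| top",c2,sz2,a2)
    b=W[(np.abs(W[:,2])<.01)&(np.hypot(W[:,0]-.48,W[:,1]+.164)<.15)];print(" bench z",np.median(b[:,2]).round(4))
    # jig fit: wood rest tops & base
    k=(np.hypot(W[:,0]-.47,W[:,1]-.2)<.17)&(W[:,2]>.010)&(W[:,2]<.026)
    print(" base",cv2.minAreaRect(W[k][:,:2].astype(np.float32)*1000),np.median(W[k][:,2]))
    k=(np.hypot(W[:,0]-.44,W[:,1]-.205)<.085)&(W[:,2]>.045)&(W[:,2]<.085)
    r=W[k];print(" rests",k.sum(),r.mean(0),np.percentile(r[:,2],[2,98]),cv2.minAreaRect(r[:,:2].astype(np.float32)*1000))
    k=(np.hypot(W[:,0]-.57,W[:,1]-.18)<.07)&(W[:,2]>.14);r=W[k]
    for z in np.arange(.14,.26,.02):
        q=r[(r[:,2]>z)&(r[:,2]<=z+.02)]
        if len(q):print("  lever z",round(z,2),len(q),q.mean(0).round(3),np.ptp(q,0).round(3))
```

```text
top 582 z pct [0.0368 0.0429 0.0459] (481.84173583984375, -163.54502868652344) (160.07418823242188, 41.15385818481445) 23.66659927368164 | top (482.1785583496094, -162.51504516601562) (158.57798767089844, 34.18398666381836) 24.00045394897461
 bench z 0.0003
 base ((479.24664306640625, 206.8148651123047), (284.04046630859375, 278.1798095703125), 51.857723236083984) 0.018090077021598247
 rests 238 [0.44475407 0.20124352 0.06634172] [0.04745986 0.07891985] ((443.55615234375, 203.02059936523438), (54.36956787109375, 131.88385009765625), 76.3360366821289)
  lever z 0.14 7 [0.559 0.169 0.147] [0.008 0.032 0.017]
  lever z 0.16 4 [0.559 0.166 0.168] [0.006 0.006 0.018]
  lever z 0.18 25 [0.554 0.175 0.194] [0.012 0.022 0.019]
  lever z 0.2 21 [0.56  0.173 0.208] [0.016 0.027 0.019]
  lever z 0.22 52 [0.569 0.171 0.234] [0.02  0.026 0.017]
  lever z 0.24 2 [0.57  0.179 0.241] [0.006 0.    0.   ]
side 516 z pct [0.0323 0.039  0.042 ] (482.1641845703125, -160.23960876464844) (159.70179748535156, 46.44382858276367) 23.60054588317871 | top (482.324462890625, -158.57969665527344) (158.16397094726562, 33.2421989440918) 24.28414535522461
 bench z -0.003
 base ((473.0906982421875, 198.53138732910156), (104.673095703125, 240.36709594726562), 75.83507537841797) 0.016756185245321055
 rests 363 [0.44184084 0.20940987 0.06195173] [0.04585311 0.07521736] ((445.2198486328125, 206.67388916015625), (55.834877014160156, 136.0700225830078), 76.82775115966797)
  lever z 0.14 34 [0.561 0.181 0.15 ] [0.015 0.022 0.019]
  lever z 0.16 18 [0.565 0.184 0.168] [0.013 0.017 0.018]
  lever z 0.18 60 [0.558 0.182 0.191] [0.029 0.022 0.019]
  lever z 0.2 53 [0.565 0.181 0.211] [0.023 0.026 0.019]
  lever z 0.22 62 [0.569 0.178 0.231] [0.021 0.026 0.017]
```

step_arm:
  series:
    - [[0,0.08,-0.08,0,0],[0,0.24,-0.25,0,0],[0,0.45,-0.45,0,0.01],[0,0.64,-0.65,0,0.02],[0,0.82,-0.84,0,0.028]]
  force: 40

```text
time_s: 1.92
ee_pos: [0.3629, -0.4899, 0.2314]
orientation: [-180.0, -0.0, 24.0]
wrist_force: [-1.1, 0.4, -0.2]
opening: 0.0853
grasp_force: 0.0
```

step_arm:
  series:
    - [[0,0.16,-0.17,0,0],[0,0.33,-0.34,0.05,0],[0,0.49,-0.5,0.1,0],[0,0.66,-0.67,0.2,0],[0,0.82,-0.84,0.3,0]]

```text
time_s: 2.55
ee_pos: [0.4239, -0.3255, 0.1863]
orientation: [180.0, -0.1, 23.9]
wrist_force: [-0.3, 0.1, 0.4]
opening: 0.0853
grasp_force: 0.0
```

step_arm:
  series:
    - [[0,0.24,-0.25,0.1,0],[0,0.5,-0.51,0.2,0],[0,0.7,-0.71,0.35,0],[0,0.82,-0.84,0.5,0],[0,0.82,-0.84,0.5,0]]

```text
time_s: 3.18
ee_pos: [0.4843, -0.1589, 0.1103]
orientation: [-179.8, 0.1, 24.2]
wrist_force: [0.4, -1.0, -0.2]
opening: 0.0854
grasp_force: 0.0
```

```bash
cat >> h.py <<'E'
def go(p,yaw):
    s=readout.read_state();o=s["orientation"];y=np.radians(o[2])
    d=np.array(p)-s["ee_pos"];c,n=np.cos(y),np.sin(y)
    t=np.array([c*d[0]+n*d[1],n*d[0]-c*d[1],-d[2]])/.15
    print("t",round(s["time_s"],2),"at",s["ee_pos"].round(4),o.round(2),"shift",t.round(3),"turn",round(np.radians(o[2]-yaw)/.5,3),"F",s["wrist_force"].round(1),"open",round(s["opening"],4),"grip",round(s["grasp_force"],1))
E
python3 - <<'E'
from h import *
go([.482,-.1615,.003],23.9)
c=cams.camera("top");cv2.imwrite("pics/top1.png",cv2.resize(c["color"][120:260,220:400],None,fx=4,fy=4))
E
```

```text
t 3.17 at [ 0.4843 -0.1589  0.1103] [-1.7981e+02  9.0000e-02  2.4240e+01] shift [-0.021  0.009  0.715] turn 0.012 F [ 0.4 -1.  -0.2] open 0.0854 grip 0.0
```

View pics/top1.png

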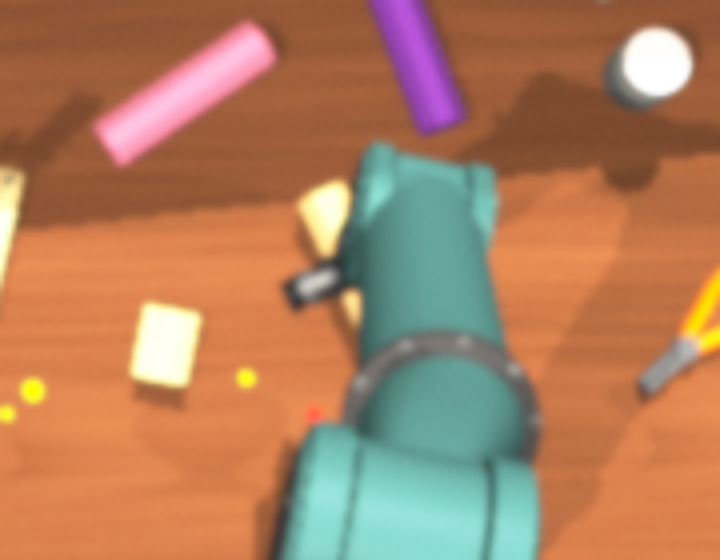

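The left finger, at crop (315,285), stands clear beside the blank and square to it. I'll descend and grip.

step_arm:
  series:
    - [[0,-0.02,0.01,0.2,0.01],[0,-0.02,0.01,0.4,0.01],[0,-0.02,0.01,0.58,0.01],[0,-0.02,0.01,0.68,0.01],[0,-0.02,0.01,0.71,0.01]]

```text
time_s: 3.85
ee_pos: [0.4824, -0.1665, 0.0048]
orientation: [180.0, 0.0, 23.5]
wrist_force: [-0.1, -0.0, -0.8]
opening: 0.0852
grasp_force: 0.0
```

step_arm:
  series:
    - [[1,0,0,0,0],[1,0,0,0,0],[1,0,0,0,0],[1,0,0,0,0],[1,0,0,0,0]]
  force: 40

```text
time_s: 4.47
ee_pos: [0.4832, -0.1656, 0.0057]
orientation: [179.9, -0.1, 23.6]
wrist_force: [-1.0, -0.1, 6.5]
opening: 0.0389
grasp_force: 41.2
```

Run:
```python
from h import *
go([.4445,.205,.13],-13.5)
c=cams.camera("side");cv2.imwrite("pics/side1.png",cv2.resize(c["color"][120:240,200:350],None,fx=4,fy=4))
```

```text
t 4.47 at [ 0.4832 -0.1656  0.0057] [ 1.7995e+02 -6.0000e-02  2.3600e+01] shift [ 0.753 -2.367 -0.829] turn 1.295 F [-1.  -0.1  6.5] open 0.0389 grip 41.2
```

View pics/side1.png

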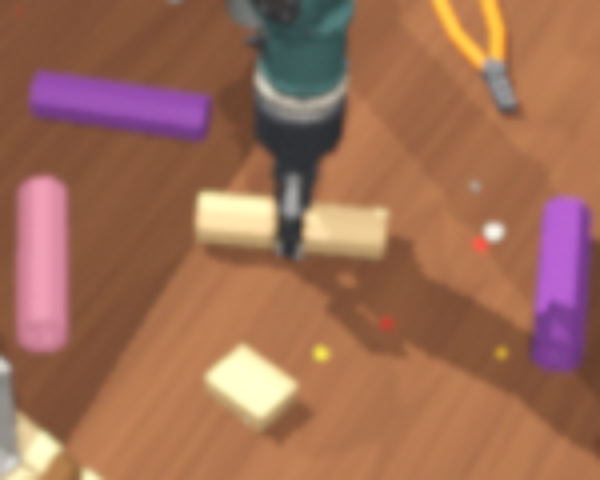

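step_arm:
  series:
    - [[1,0,0,-0.08,0],[1,0,0,-0.25,0],[1,0,0,-0.5,0],[1,0,0,-0.7,0],[1,0,0,-0.83,0]]

```text
time_s: 5.15
ee_pos: [0.4828, -0.1655, 0.1313]
orientation: [179.9, -0.1, 23.6]
wrist_force: [0.6, -0.4, -1.1]
opening: 0.0393
grasp_force: 40.6
```

step_arm:
  series:
    - [[1,0.03,-0.09,0,0],[1,0.09,-0.28,0,0],[1,0.16,-0.5,0,0],[1,0.24,-0.75,0,0],[1,0.3,-0.95,0,0]]

```text
time_s: 5.78
ee_pos: [0.4652, -0.0141, 0.1284]
orientation: [-179.9, 0.1, 23.7]
wrist_force: [0.5, -0.9, -1.2]
opening: 0.039
grasp_force: 40.6
```

step_arm:
  series:
    - [[1,0.08,-0.24,0,0.14],[1,0.16,-0.48,0,0.3],[1,0.22,-0.68,0,0.48],[1,0.27,-0.83,0,0.6],[1,0.3,-0.92,0,0.66]]

```text
time_s: 6.4
ee_pos: [0.4509, 0.1299, 0.1283]
orientation: [180.0, 0.1, 4.8]
wrist_force: [0.5, -0.1, -1.1]
opening: 0.0391
grasp_force: 40.6
```

Run:
```python
from h import *
go([.4445,.205,.13],-13.5)
```

```text
t 6.4 at [0.4509 0.1299 0.1283] [1.80e+02 1.50e-01 4.82e+00] shift [-0.    -0.502 -0.011] turn 0.639 F [ 0.5 -0.1 -1.1] open 0.0391 grip 40.6
```

step_arm:
  series:
    - [[1,0,-0.08,0,0.13],[1,0,-0.2,0,0.3],[1,0,-0.35,0,0.5],[1,0,-0.46,0,0.6],[1,0,-0.5,0,0.64]]

```text
time_s: 7.02
ee_pos: [0.445, 0.2039, 0.1284]
orientation: [179.9, 0.1, -13.5]
wrist_force: [0.6, -0.9, -1.6]
opening: 0.0389
grasp_force: 40.6
```

step_arm:
  series:
    - [[1,0,0,0,0],[1,0,0,0,0],[1,0,0,0,0],[1,0,0,0,0],[1,0,0,0,0]]

```text
time_s: 7.65
ee_pos: [0.4469, 0.2021, 0.1293]
orientation: [-180.0, -0.0, -13.7]
wrist_force: [0.3, 0.5, -2.1]
opening: 0.039
grasp_force: 40.6
```

Run:
```python
from h import *
go([.4445,.205,.0707],-13.5)
for n in("side","top"):
    c=cams.camera(n);W=cloud(c).reshape(-1,3);col=c["color"].reshape(-1,3)
    if n=="side":cv2.imwrite("pics/side2.png",cv2.resize(c["color"][170:300,160:290],None,fx=4.6,fy=4.6))
    for t in("blank_mid","seat","rest_near","rest_far","lever_pivot"):
        print(n,t,[(np.round(m["point"],3).tolist(),round(m["score"],2)) for m in mark_of(t,n)[:4]])
    d=(W-[.4445,.205,0]);a=np.radians(-13.5);x=d[:,0]*np.cos(a)+d[:,1]*np.sin(a);y=-d[:,0]*np.sin(a)+d[:,1]*np.cos(a);z=W[:,2]
    k=(abs(x)<.1)&(abs(y)<.04)&(z>.12)&(z<.172)&(col[:,2]>col[:,0].astype(int)+25)&(col[:,2]>120)
    print(n,"blank in jig frame:",k.sum(),"x",np.percentile(x[k],[1,99]).round(4),"y",np.percentile(y[k],[2,50,98]).round(4),"z",np.percentile(z[k],[2,98]).round(4),"slope",np.polyfit(x[k],y[k],1).round(4),np.polyfit(x[k],z[k],1).round(3))
    k=(abs(x)<.085)&(abs(y)<.032)&(z>.045)&(z<.085);print("  rests x",np.percentile(x[k],[1,99]).round(4),"y",np.percentile(y[k],[1,50,99]).round(4),k.sum())
    k=(x>-.11)&(x<.17)&(abs(y)<.07)&(z>.010)&(z<.026);print("  base x",np.percentile(x[k],[1,99]).round(4),"y",np.percentile(y[k],[1,99]).round(4),cv2.minAreaRect(np.c_[x[k],y[k]].astype(np.float32)*1000))
```

```text
t 7.65 at [0.4469 0.2021 0.1293] [-180.     -0.    -13.67] shift [-0.02  -0.015  0.391] turn -0.006 F [ 0.3  0.5 -2.1] open 0.039 grip 40.6
side blank_mid [([0.257, -0.225, 0.022], 0.88), ([0.444, 0.201, 0.144], 0.77), ([0.645, -0.023, 0.02], 0.59)]
side seat [([0.441, 0.205, 0.083], 0.63)]
side rest_near [([0.392, 0.22, 0.06], 0.75)]
side rest_far [([0.498, 0.194, 0.057], 0.67)]
side lever_pivot [([0.56, 0.177, 0.121], 0.59), ([0.444, 0.204, 0.001], 0.23)]
side blank in jig frame: 590 x [-0.0782  0.0822] y [-0.0215  0.006   0.0208] z [0.1301 0.1647] slope [0.0209 0.0046] [0.037 0.155]
  rests x [-0.066   0.0667] y [-0.0246  0.0115  0.029 ] 282
  base x [-0.0889  0.1463] y [-0.0449  0.0517] ((30.31055450439453, 1.7830810546875), (242.61415100097656, 103.40544128417969), 0.5097110271453857)
top blank_mid [([0.686, -0.222, 0.02], 0.79), ([0.255, -0.226, 0.018], 0.78), ([0.447, 0.202, 0.147], 0.7), ([0.64, -0.018, 0.018], 0.58)]
top seat [([0.451, 0.203, 0.084], 0.65)]
top rest_near [([0.393, 0.218, 0.058], 0.64)]
top rest_far [([0.497, 0.193, 0.058], 0.96), ([0.528, 0.421, 0.001], 0.35)]
top lever_pivot [([0.565, 0.176, 0.12], 0.72)]
top blank in jig frame: 238 x [-0.072   0.0812] y [-0.0245 -0.0167  0.0111] z [0.1374 0.1685] slope [ 0.113  -0.0169] [0.059 0.156]
  rests x [-0.0659  0.0644] y [-0.0296 -0.024  -0.0153] 72
  base x [-0.0892  0.1479] y [-0.0526  0.0455] ((20.70166015625, -2.1460800170898438), (101.8031997680664, 258.9533386230469), 89.74895477294922)
```

View pics/side2.png

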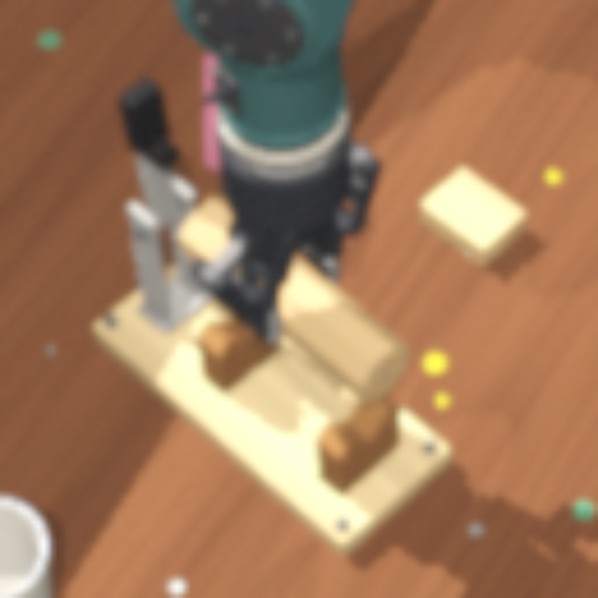

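The blank is above both rests and parallel to them: its ends are at about crop (210,230) and (385,380), and the rests at (235,350) and (360,440). I'll correct by 3 mm and lower it.

step_arm:
  series:
    - [[1,-0.01,-0.01,0.1,0],[1,-0.02,-0.015,0.2,0],[1,-0.02,-0.015,0.28,0],[1,-0.02,-0.015,0.33,0],[1,-0.02,-0.015,0.35,0]]

```text
time_s: 8.88
ee_pos: [0.4442, 0.205, 0.076]
orientation: [180.0, 0.0, -13.7]
wrist_force: [0.8, -0.5, -1.3]
opening: 0.0394
grasp_force: 40.7
```

Run:
```python
from h import *
go([.4445,.205,.0707],-13.5)
```

```text
t 8.88 at [0.4442 0.205  0.076 ] [ 1.7996e+02  4.0000e-02 -1.3660e+01] shift [ 0.002 -0.     0.036] turn -0.005 F [ 0.8 -0.5 -1.3] open 0.0394 grip 40.7
```

step_arm:
  series:
    - [[1,0,0,0.004,0],[1,0,0,0.008,0],[1,0,0,0.012,0],[1,0,0,0.016,0],[1,0,0,0.02,0]]
  force: 30

```text
time_s: 9.5
ee_pos: [0.4444, 0.2053, 0.0739]
orientation: [-180.0, -0.0, -13.6]
wrist_force: [-0.6, -0.8, -0.4]
opening: 0.0392
grasp_force: 40.7
```

step_arm:
  series:
    - [[1,0,0,0.004,0],[1,0,0,0.007,0],[1,0,0,0.01,0],[1,0,0,0.01,0],[1,0,0,0.01,0]]

```text
time_s: 10.12
ee_pos: [0.4444, 0.2052, 0.0723]
orientation: [180.0, 0.0, -13.6]
wrist_force: [-0.5, 0.5, -2.1]
opening: 0.0392
grasp_force: 40.7
```

step_arm:
  series:
    - [[1,0,0,0.004,0],[1,0,0,0.007,0],[1,0,0,0.01,0],[1,0,0,0.01,0],[1,0,0,0.01,0]]

```text
time_s: 10.75
ee_pos: [0.4444, 0.2049, 0.071]
orientation: [180.0, 0.0, -13.7]
wrist_force: [-1.0, -1.6, 4.2]
opening: 0.0391
grasp_force: 41.3
```

step_arm:
  series:
    - [[1,0,0,0.003,0],[1,0,0,0.005,0],[1,0,0,0.007,0],[1,0,0,0.007,0],[1,0,0,0.007,0]]

```text
time_s: 11.38
ee_pos: [0.4443, 0.2047, 0.0707]
orientation: [-180.0, 0.0, -13.7]
wrist_force: [-2.0, -2.4, 13.6]
opening: 0.0394
grasp_force: 42.5
```

Contact came at the expected height, with the blank bearing on the V. I'll release it and lift away.

step_arm:
  series:
    - [[0.5,0,0,0,0],[0.3,0,0,0,0],[0,0,0,0,0],[0,0,0,0,0],[0,0,0,0,0]]

```text
time_s: 12.0
ee_pos: [0.4444, 0.2053, 0.0696]
orientation: [180.0, 0.0, -13.6]
wrist_force: [-0.1, 0.1, -0.1]
opening: 0.0857
grasp_force: 0.0
```

step_arm:
  series:
    - [[0,0,0,-0.08,0],[0,0,0,-0.25,0],[0,0,0,-0.5,0],[0,0,0,-0.75,0],[0,0,0,-0.95,0]]

```text
time_s: 12.62
ee_pos: [0.4445, 0.2052, 0.2145]
orientation: [-179.9, -0.1, -13.7]
wrist_force: [-0.1, 0.2, -0.6]
opening: 0.0851
grasp_force: 0.0
```

step_arm:
  series:
    - [[0,-0.1,0.1,-0.25,0],[0,-0.2,0.2,-0.45,0],[0,-0.4,0.4,-0.6,0],[0,-0.7,0.6,-0.6,0],[0,-0.9,0.8,-0.6,0]]

```text
time_s: 13.25
ee_pos: [0.2827, 0.1193, 0.3026]
orientation: [-179.9, 0.0, -13.6]
wrist_force: [-1.3, 0.6, 0.4]
opening: 0.0854
grasp_force: 0.0
```

Run:
```python
from h import *
go([.4445,.205,.0707],-13.5)
ims=[]
for n in("side","top"):
    c=cams.camera(n);W=cloud(c).reshape(-1,3);col=c["color"].reshape(-1,3)
    ims.append(cv2.resize(c["color"][170:300,150:280] if n=="side" else c["color"][140:250,150:260],(400,400)))
    for t in("blank_mid","seat","lever_grip","lever_pivot"):
        print(n,t,[(np.round(m["point"],3).tolist(),round(m["score"],2)) for m in mark_of(t,n)[:4]])
    d=(W-[.4445,.205,0]);a=np.radians(-13.5);x=d[:,0]*np.cos(a)+d[:,1]*np.sin(a);y=-d[:,0]*np.sin(a)+d[:,1]*np.cos(a);z=W[:,2]
    k=(abs(x)<.1)&(abs(y)<.035)&(z>.082)&(z<.12)
    print(n,"blank jig frame",k.sum(),"x",np.percentile(x[k],[1,99]).round(4),"y",np.percentile(y[k],[2,50,98]).round(4),"z",np.percentile(z[k],[2,90,98]).round(4))
    k&=z>.099;print(" top flat z slope",np.polyfit(x[k],z[k],1).round(3),"yslope",np.polyfit(x[k],y[k],1).round(3))
    k=(x>.08)&(x<.2)&(abs(y)<.03)&(z>.15)
    for q in np.arange(.15,.25,.02):
        m=k&(z>q)&(z<q+.02)
        if m.sum():print("  lever",round(q,2),m.sum(),"x",np.percentile(x[m],[2,98]).round(3),"y",np.percentile(y[m],[2,98]).round(3),z[m].max().round(3))
cv2.imwrite("pics/c3.png",np.hstack(ims))
```

```text
t 13.25 at [0.2827 0.1193 0.3026] [-1.7995e+02  2.0000e-02 -1.3610e+01] shift [ 0.914 -0.809  1.546] turn -0.004 F [-1.3  0.6  0.4] open 0.0854 grip 0.0
side blank_mid [([0.257, -0.227, 0.02], 0.97), ([0.686, -0.211, 0.018], 0.95), ([0.648, -0.025, 0.018], 0.73), ([0.44, 0.205, 0.086], 0.61)]
side seat [([0.444, 0.202, 0.08], 0.93)]
side lever_grip [([0.572, 0.176, 0.214], 0.76), ([0.444, 0.205, 0.068], 0.48)]
side lever_pivot [([0.561, 0.18, 0.124], 0.81)]
side blank jig frame 709 x [-0.0797  0.0778] y [-0.0173  0.0083  0.022 ] z [0.0834 0.1046 0.1065]
 top flat z slope [-0.002  0.103] yslope [-0.001  0.003]
  lever 0.15 24 x [0.116 0.127] y [-0.005  0.012] 0.169
  lever 0.17 29 x [0.107 0.131] y [-0.006  0.012] 0.189
  lever 0.19 63 x [0.108 0.13 ] y [-0.01   0.015] 0.21
  lever 0.21 53 x [0.12  0.135] y [-0.008  0.015] 0.23
  lever 0.23 38 x [0.122 0.137] y [-0.01   0.014] 0.239
top blank_mid [([0.688, -0.22, 0.018], 0.97), ([0.444, 0.203, 0.087], 0.96), ([0.259, -0.226, 0.018], 0.88), ([0.644, -0.02, 0.015], 0.78)]
top seat [([0.448, 0.205, 0.084], 0.84)]
top lever_grip [([0.575, 0.175, 0.215], 0.7)]
top lever_pivot [([0.564, 0.177, 0.118], 0.68)]
top blank jig frame 636 x [-0.0792  0.0773] y [-0.0223 -0.0046  0.0169] z [0.0884 0.1078 0.1107]
 top flat z slope [0.001 0.104] yslope [-0.001 -0.003]
  lever 0.15 6 x [0.116 0.126] y [-0.012 -0.007] 0.165
  lever 0.17 7 x [0.108 0.13 ] y [-0.014  0.005] 0.189
  lever 0.19 30 x [0.108 0.122] y [-0.014  0.008] 0.206
  lever 0.21 18 x [0.12  0.136] y [-0.015  0.008] 0.229
  lever 0.23 46 x [0.122 0.136] y [-0.015  0.009] 0.242
```

View pics/c3.png

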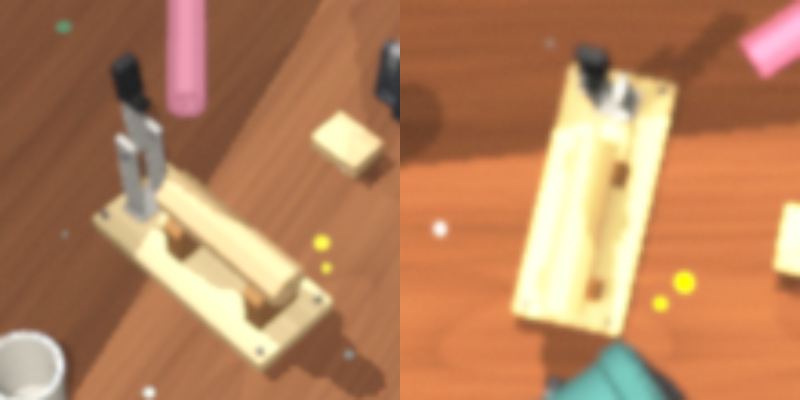

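The blank is seated level and centred, about 1 mm off in x. The lever leans back slightly at about 1.67 rad. I'll close the fingers and go behind it (+x side) to swing it over.

step_arm:
  series:
    - [[1,0.15,-0.06,0,0],[1,0.35,-0.15,0,0],[1,0.58,-0.25,0,0],[1,0.8,-0.34,0,0],[1,1,-0.42,0,0]]

```text
time_s: 14.38
ee_pos: [0.4473, 0.1468, 0.3018]
orientation: [179.9, 0.0, -13.6]
wrist_force: [-0.3, 0.7, 0.9]
opening: 0.0002
grasp_force: 0.0
```

step_arm:
  series:
    - [[1,0.22,-0.08,0,0],[1,0.44,-0.16,0,0],[1,0.68,-0.25,0,0],[1,0.88,-0.33,0,0],[1,1,-0.39,0,0]]

```text
time_s: 15.0
ee_pos: [0.6072, 0.168, 0.3012]
orientation: [179.9, -0.0, -13.7]
wrist_force: [-1.2, -0.1, 0.2]
opening: -0.0002
grasp_force: 0.0
```

```bash
cat > lv.py <<'E'
from h import *
import sys
def tgt(th,r=.090,gap=0):
    C=np.array([.120-r*np.cos(th)+(.008+gap)*np.sin(th)+.011,.123+r*np.sin(th)+(.008+gap)*np.cos(th)])
    return np.array([.4445+C[0]*.9724,.205-C[0]*.2334,C[1]])
for a in sys.argv[1:]: print(a);go(tgt(float(a)),-13.5)
E
python3 lv.py 1.7; python3 -c "
from h import *
go([.605,.1665,.205],-13.5)"
```

```text
1.7
t 15.0 at [0.6072 0.168  0.3012] [ 1.7992e+02 -1.0000e-02 -1.3660e+01] shift [-0.109  0.013  0.6  ] turn -0.006 F [-1.2 -0.1  0.2] open -0.0002 grip 0.0
t 15.0 at [0.6072 0.168  0.3012] [ 1.7992e+02 -1.0000e-02 -1.3660e+01] shift [-0.012  0.013  0.642] turn -0.006 F [-1.2 -0.1  0.2] open -0.0002 grip 0.0
```

Descend behind the lever, then compute the arc.

step_arm:
  series:
    - [[1,0.01,0,0.1,0],[1,0.01,0.01,0.25,0],[1,0.01,0.01,0.4,0],[1,0.01,0.01,0.52,0],[1,0.01,0.01,0.6,0]]

```text
time_s: 15.62
ee_pos: [0.605, 0.1659, 0.2106]
orientation: [179.9, 0.1, -13.6]
wrist_force: [-0.2, 0.4, -0.5]
opening: -0.0
grasp_force: 0.0
```

```bash
python3 lv.py 1.6 1.5 1.4 1.3 1.2 1.1 1.0 0.9 0.8 0.7 0.6
```

```text
1.6
t 15.62 at [0.605  0.1659 0.2106] [ 1.7993e+02  1.2000e-01 -1.3630e+01] shift [-0.157 -0.004 -0.014] turn -0.005 F [-0.2  0.4 -0.5] open -0.0 grip 0.0
1.5
t 15.62 at [0.605  0.1659 0.2106] [ 1.7993e+02  1.2000e-01 -1.3630e+01] shift [-0.217 -0.003 -0.019] turn -0.005 F [-0.2  0.4 -0.5] open -0.0 grip 0.0
1.4
t 15.62 at [0.605  0.1659 0.2106] [ 1.7993e+02  1.2000e-01 -1.3630e+01] shift [-0.278 -0.003 -0.017] turn -0.005 F [-0.2  0.4 -0.5] open -0.0 grip 0.0
1.3
t 15.62 at [0.605  0.1659 0.2106] [ 1.7993e+02  1.2000e-01 -1.3630e+01] shift [-0.337 -0.003 -0.009] turn -0.005 F [-0.2  0.4 -0.5] open -0.0 grip 0.0
1.2
t 15.62 at [0.605  0.1659 0.2106] [ 1.7993e+02  1.2000e-01 -1.3630e+01] shift [-0.396 -0.003  0.005] turn -0.005 F [-0.2  0.4 -0.5] open -0.0 grip 0.0
1.1
t 15.62 at [0.605  0.1659 0.2106] [ 1.7993e+02  1.2000e-01 -1.3630e+01] shift [-0.453 -0.003  0.025] turn -0.005 F [-0.2  0.4 -0.5] open -0.0 grip 0.0
1.0
t 15.62 at [0.605  0.1659 0.2106] [ 1.7993e+02  1.2000e-01 -1.3630e+01] shift [-0.507 -0.003  0.05 ] turn -0.005 F [-0.2  0.4 -0.5] open -0.0 grip 0.0
0.9
t 15.62 at [0.605  0.1659 0.2106] [ 1.7993e+02  1.2000e-01 -1.3630e+01] shift [-0.559 -0.003  0.081] turn -0.005 F [-0.2  0.4 -0.5] open -0.0 grip 0.0
0.8
t 15.62 at [0.605  0.1659 0.2106] [ 1.7993e+02  1.2000e-01 -1.3630e+01] shift [-0.608 -0.003  0.116] turn -0.005 F [-0.2  0.4 -0.5] open -0.0 grip 0.0
0.7
t 15.62 at [0.605  0.1659 0.2106] [ 1.7993e+02  1.2000e-01 -1.3630e+01] shift [-0.653 -0.002  0.156] turn -0.005 F [-0.2  0.4 -0.5] open -0.0 grip 0.0
0.6
t 15.62 at [0.605  0.1659 0.2106] [ 1.7993e+02  1.2000e-01 -1.3630e+01] shift [-0.693 -0.002  0.201] turn -0.005 F [-0.2  0.4 -0.5] open -0.0 grip 0.0
```

step_arm:
  series:
    - [[1,-0.05,0,0,0],[1,-0.1,0,0,0],[1,-0.16,0,-0.01,0],[1,-0.2,0,-0.02,0],[1,-0.25,0,-0.02,0]]

```text
time_s: 16.25
ee_pos: [0.5702, 0.175, 0.2161]
orientation: [-179.9, -0.1, -13.7]
wrist_force: [2.4, -0.4, 0.6]
opening: -0.0002
grasp_force: 0.8
```

step_arm:
  series:
    - [[1,-0.05,0,0.005,0],[1,-0.1,0,0.015,0],[1,-0.15,0,0.025,0],[1,-0.2,0,0.045,0],[1,-0.25,0,0.067,0]]

```text
time_s: 16.88
ee_pos: [0.5325, 0.1839, 0.2048]
orientation: [180.0, 0.0, -13.6]
wrist_force: [1.6, 0.3, 0.7]
opening: -0.0003
grasp_force: 0.7
```

```bash
python3 lv.py 1.0 0.8 0.6 0.4 0.2 0.1 0
python3 - <<'E'
from h import *
for n in("side","top"):
    c=cams.camera(n)
    for t in("lever_grip","blank_mid"):print(n,t,[(np.round(m["point"],3).tolist(),round(m["score"],2)) for m in mark_of(t,n)[:4]])
    if n=="side":cv2.imwrite("pics/s4.png",cv2.resize(c["color"][160:290,150:280],(520,520)))
E
```

```text
1.0
t 16.88 at [0.5325 0.1839 0.2048] [ 1.7999e+02  4.0000e-02 -1.3640e+01] shift [-0.009  0.     0.012] turn -0.005 F [1.6 0.3 0.7] open -0.0003 grip 0.7
0.8
t 16.88 at [0.5325 0.1839 0.2048] [ 1.7999e+02  4.0000e-02 -1.3640e+01] shift [-0.11   0.     0.078] turn -0.005 F [1.6 0.3 0.7] open -0.0003 grip 0.7
0.6
t 16.88 at [0.5325 0.1839 0.2048] [ 1.7999e+02  4.0000e-02 -1.3640e+01] shift [-0.195  0.001  0.163] turn -0.005 F [1.6 0.3 0.7] open -0.0003 grip 0.7
0.4
t 16.88 at [0.5325 0.1839 0.2048] [ 1.7999e+02  4.0000e-02 -1.3640e+01] shift [-0.262  0.001  0.263] turn -0.005 F [1.6 0.3 0.7] open -0.0003 grip 0.7
0.2
t 16.88 at [0.5325 0.1839 0.2048] [ 1.7999e+02  4.0000e-02 -1.3640e+01] shift [-0.307  0.001  0.374] turn -0.005 F [1.6 0.3 0.7] open -0.0003 grip 0.7
0.1
t 16.88 at [0.5325 0.1839 0.2048] [ 1.7999e+02  4.0000e-02 -1.3640e+01] shift [-0.321  0.001  0.433] turn -0.005 F [1.6 0.3 0.7] open -0.0003 grip 0.7
0
t 16.88 at [0.5325 0.1839 0.2048] [ 1.7999e+02  4.0000e-02 -1.3640e+01] shift [-0.33   0.001  0.492] turn -0.005 F [1.6 0.3 0.7] open -0.0003 grip 0.7
side lever_grip [([0.518, 0.188, 0.202], 0.69)]
side blank_mid [([0.255, -0.229, 0.021], 0.86), ([0.685, -0.214, 0.017], 0.84), ([0.646, -0.023, 0.021], 0.69), ([0.44, 0.205, 0.088], 0.68)]
top lever_grip [([0.514, 0.19, 0.201], 0.4)]
top blank_mid [([0.258, -0.229, 0.019], 0.86), ([0.687, -0.217, 0.017], 0.86), ([0.444, 0.206, 0.088], 0.79), ([0.644, -0.02, 0.017], 0.59)]
```

View pics/s4.png

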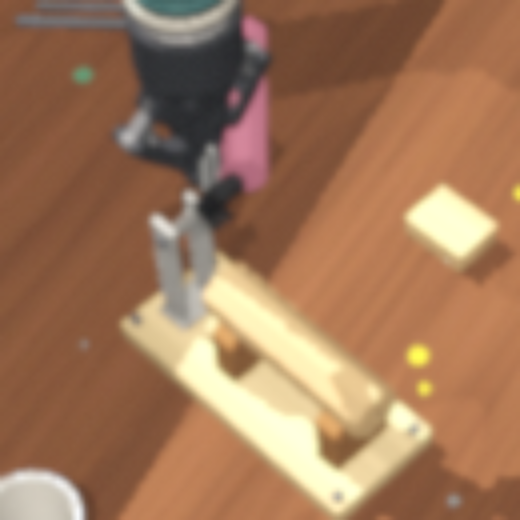

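The black grip at crop (220,195) is tipping over the blank, which hasn't moved. I'll continue along the arc.

step_arm:
  series:
    - [[1,-0.05,0,0.035,0],[1,-0.1,0,0.072,0],[1,-0.145,0,0.11,0],[1,-0.185,0,0.155,0],[1,-0.22,0,0.195,0]]

```text
time_s: 17.8
ee_pos: [0.5006, 0.1916, 0.1754]
orientation: [180.0, 0.0, -13.6]
wrist_force: [0.5, -0.2, 1.2]
opening: -0.0001
grasp_force: 0.5
```

step_arm:
  series:
    - [[1,-0.02,0,0.03,0],[1,-0.04,0,0.065,0],[1,-0.06,0,0.105,0],[1,-0.075,0,0.145,0],[1,-0.09,0,0.185,0]]

```text
time_s: 18.42
ee_pos: [0.4879, 0.1946, 0.1477]
orientation: [180.0, 0.0, -13.6]
wrist_force: [0.7, -0.5, 0.9]
opening: 0.0001
grasp_force: 0.4
```

```bash
python3 lv.py 0.1 0.05 0
```

```text
0.1
t 18.43 at [0.4879 0.1946 0.1477] [179.99   0.   -13.65] shift [-0.016  0.     0.052] turn -0.005 F [ 0.7 -0.5  0.9] open 0.0001 grip 0.4
0.05
t 18.43 at [0.4879 0.1946 0.1477] [179.99   0.   -13.65] shift [-0.021  0.     0.082] turn -0.005 F [ 0.7 -0.5  0.9] open 0.0001 grip 0.4
0
t 18.43 at [0.4879 0.1946 0.1477] [179.99   0.   -13.65] shift [-0.024  0.     0.112] turn -0.005 F [ 0.7 -0.5  0.9] open 0.0001 grip 0.4
```

step_arm:
  series:
    - [[1,-0.006,0,0.02,0],[1,-0.012,0,0.04,0],[1,-0.016,0,0.06,0],[1,-0.02,0,0.08,0],[1,-0.022,0,0.09,0]]

```text
time_s: 19.05
ee_pos: [0.4851, 0.1953, 0.1345]
orientation: [180.0, -0.0, -13.7]
wrist_force: [-0.1, -0.6, 1.1]
opening: -0.0003
grasp_force: 0.4
```

step_arm:
  series:
    - [[1,0,0,0.005,0],[1,0,0,0.01,0],[1,0,0,0.015,0],[1,0,0,0.018,0],[1,0,0,0.018,0]]

```text
time_s: 19.68
ee_pos: [0.4848, 0.1955, 0.1319]
orientation: [180.0, 0.0, -13.6]
wrist_force: [0.1, -0.0, -0.1]
opening: -0.0002
grasp_force: 0.1
```

step_arm:
  series:
    - [[1,0,0,0.003,0],[1,0,0,0.006,0],[1,0,0,0.008,0],[1,0,0,0.008,0],[1,0,0,0.008,0]]

```text
time_s: 20.3
ee_pos: [0.4847, 0.1955, 0.1311]
orientation: [-180.0, 0.0, -13.6]
wrist_force: [-1.6, -0.3, 6.6]
opening: -0.0
grasp_force: 2.7
```

step_arm:
  series:
    - [[1,0,0,0.003,0],[1,0,0,0.005,0],[1,0,0,0.007,0],[1,0,0,0.007,0],[1,0,0,0.007,0]]

```text
time_s: 20.92
ee_pos: [0.4847, 0.1955, 0.131]
orientation: [-179.9, 0.1, -13.7]
wrist_force: [-2.7, -0.9, 13.3]
opening: -0.0002
grasp_force: 7.0
```

The pad rests on the blank at the nominal height with 13 N. I'll retreat and verify.

step_arm:
  series:
    - [[1,0,0,-0.02,0],[1,0,0,-0.1,0],[1,0,0,-0.3,0],[1,0,0,-0.55,0],[1,0,0,-0.8,0]]

```text
time_s: 21.55
ee_pos: [0.4848, 0.1953, 0.2511]
orientation: [180.0, -0.0, -13.7]
wrist_force: [0.5, 0.6, 0.2]
opening: 0.0001
grasp_force: 0.0
```

step_arm:
  series:
    - [[1,-0.15,0.15,-0.1,0],[1,-0.35,0.35,-0.2,0],[1,-0.55,0.55,-0.3,0],[1,-0.75,0.75,-0.4,0],[1,-0.9,0.9,-0.4,0]]

```text
time_s: 22.18
ee_pos: [0.3209, 0.0951, 0.3106]
orientation: [-179.9, -0.1, -13.7]
wrist_force: [0.2, 0.2, 0.0]
opening: 0.0003
grasp_force: 0.0
```

Run:
```python
from h import *
ims=[]
for n in("side","top"):
    c=cams.camera(n);W=cloud(c).reshape(-1,3)
    ims.append(cv2.resize(c["color"][170:300,150:280] if n=="side" else c["color"][140:250,150:260],(400,400)))
    for t in("blank_mid","lever_grip","offcut","cup"):
        print(n,t,[(np.round(m["point"],3).tolist(),round(m["score"],2)) for m in mark_of(t,n)[:4]])
    d=(W-[.4445,.205,0]);a=np.radians(-13.5);x=d[:,0]*np.cos(a)+d[:,1]*np.sin(a);y=-d[:,0]*np.sin(a)+d[:,1]*np.cos(a);z=W[:,2]
    k=(abs(x)<.1)&(abs(y)<.035)&(z>.082)&(z<.112);print(" blank x",np.percentile(x[k],[1,99]).round(4))
    k=(x>0)&(x<.06)&(abs(y)<.02)&(z>.118)&(z<.15);print(" grip",k.sum(),np.polyfit(x[k],z[k],1).round(3),np.median(z[k]).round(4))
s=readout.read_state();print(s["time_s"],s["wrist_force"])
cv2.imwrite("pics/c5.png",np.hstack(ims))
```

```text
side blank_mid [([0.647, -0.022, 0.019], 0.97), ([0.444, 0.207, 0.087], 0.76), ([0.446, 0.21, 0.068], 0.75), ([0.69, -0.213, 0.022], 0.68)]
side lever_grip [([0.478, 0.201, 0.124], 0.61)]
side offcut [([0.428, -0.002, 0.001], 0.85), ([0.474, 0.198, 0.123], 0.21)]
side cup [([0.528, 0.42, -0.002], 0.7)]
 blank x [-0.0797  0.0776]
 grip 155 [-0.002  0.127] 0.1273
top blank_mid [([0.443, 0.203, 0.088], 0.9), ([0.689, -0.219, 0.021], 0.89), ([0.643, -0.022, 0.019], 0.66), ([0.256, -0.229, 0.02], 0.59)]
top lever_grip [([0.475, 0.199, 0.124], 0.59)]
top offcut [([0.423, -0.002, -0.001], 0.5)]
top cup [([0.527, 0.421, 0.001], 0.58)]
 blank x [-0.0798  0.0765]
 grip 139 [-0.002  0.13 ] 0.1302
22.675 [-0.05516708  0.15083015  1.21902717]
```

View pics/c5.png

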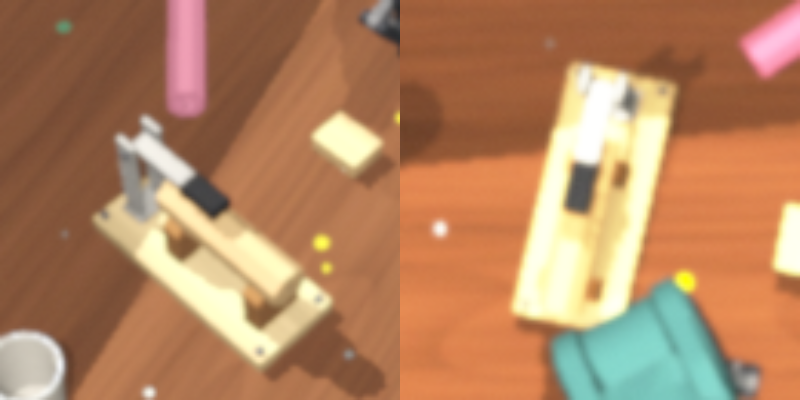

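The lever is level over the blank (grip at crop (205,195), slope about 0). The blank is centred and the arm is clear, so I'm handing in.

```bash
python3 -c "
from h import *
print(order.job_done())"
```

```text
the job is handed in; nothing more can be done
None
```

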